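Set up a reducer pipe on V-blocks between two flanges

ROBOT

A 7-joint arm with a two-finger parallel gripper is mounted at the origin on the work surface. World frame = base frame: x ahead of the robot, y to its left, z up, the work surface at z = 0. Lengths are in m, angles in rad, forces in N, time in s.
With the tool pointing down it reaches from about 0.4 to 0.9 m from the base axis. Payload 5.5 kg.
Tool frame: the origin (TCP) lies midway between the tips of the shut fingers; the grasp point (between the pads) lies 19 mm behind it; z points along the fingers, y is the direction in which the jaws open and shut (so a half turn about z gives the same grasp; the last joint's range is limited). The gripper opens to 92 mm and grips with 3 to 60 N. Pads are 19 mm wide; open, the fingers measure 130 mm over their backs; the gripper's body (75 mm by 190 mm) begins 47 mm behind the grasp point.
Start: joints at [-0.912, 0.501, -0.427, 1.55, 0.221, 1.138, -0.21], TCP at [0.251, 0.6, 0.199] pointing down, gripper open.
Joint ranges: [-2.88, 2.88], [-0.31, 2.03], [-1.54, 1.56], [0.2, 2.42], [-1.41, 4.55], [0.19, 2.02], [-2.57, 2.57]. Speed limits (rad/s): [2.57, 2.57, 3.14, 3.14, 3.14, 3.14, 3.14].

INTERFACE

Orientations are given as a unit quaternion [w, x, y, z].
In Python, from station import bot gives the robot as it stands.
- The arm moves only by the shell command python3 -m creep 'ROWS' [OPENING]. ROWS is JSON, a list of rows, each a list of 2 entries, a list of its own where there are three numbers: the shift along the tool's x, y, z in mm, then the turn about the tool's z in degrees. A call has 1 to 8 rows; each row shifts and turns the commanded pose from where the row before left it, along the tool's axes as they then stand; what a row does not reach is not made up. A row lasts 1/10 s, in which the tool goes at most 50 mm and 8.59 degrees, less where a joint would pass 70% of its speed; a pose out of reach is approached as far as the arm can. A call with a gripper value outside its range is refused whole. OPENING is the opening, from -1 (shut) to 1 (fully open), set as the call begins (- or left out, the last holds). The fingers move at their own pace and stop on an object; the grip force is fixed at half the most. Time passes only in rows, so rows that do not move let the fingers close. It gives the time, the measured TCP pose, the force and the opening at its end, in the units of the state.
- bot.read_state(): the state, without advancing time (a new reading comes with each control period).
- bot.get_image(name): name is "side" or "top" or "wrist"; returns a dict with "image" (420x560x3 uint8, blue, green, red), "fx", "fy", "cx", "cy" (pixels), "T" (4x4, takes a point from camera to world coordinates); the wrist camera has in their place "tool_from_camera" (4x4, takes a point from camera to tool coordinates, whose origin is the TCP and whose axes are the flange's). Camera axes: x right, y up, looking along -z (the intrinsics and any distortion apply to the point x, -y, -z); pixel columns grow to the right and rows downward; lengths in m; the calibration is good to about 2 mm. A picture is of the moment at which its call begins: read the wrist's pose just before it. There is no depth.
- bot.hand_in(): hands the job in, once; it reports no verdict.
The state is a dict: "t": time; "joints": joint angles; "qvel": joint speeds; "joint_efforts": joint torques, N m; "ee_pos": TCP position; "eef_rot": TCP orientation; "ft_force": force on the tool from outside, world axes, zero at the start; "moment": the same for the moment, N m; "finger_gap": finger opening in m.
Only numpy, scipy, OpenCV 4.12 (cv2) and the standard library are available. Lean on these libraries where they do the work, as an engineer would, in place of code of your own. Each camera call takes 0.05 s, during which the arm holds its last target. There are 200 camera calls.

TASK

Set the reducer pipe up for tack welding between the two flanges: stand the low V-block on the chalk cross beside the big flange and the tall one on the cross beside the small flange, grooves along the bar, then lay the pipe in them with its thick end towards the big flange, midway so that it is clear of both flanges. Last, set the branch saddle astride the pipe straight above the low V-block, stub upright. Put every piece down without dropping it, and leave the yellow bin where it is.

Things in the scene. Friction and masses are not known exactly. Their poses are not given: they have to be found in the camera images.
- bar: Flat steel bar lying on the bench, fixed: 390 x 80 x 10 mm. Origin: centre of its underside; x along it, y across, z up; top 10 mm above the bench. A chalk line runs along its middle (y = 0), crossed by two chalk lines at x = +80 and -80 mm: on these crosses the V-blocks stand. A flange stands upright near each end, facing along the bar.
- big_flange: Large round pipe flange, 112 mm across, 14 mm thick, fixed upright in a low stand (36 mm along the bar, 70 wide, 22 tall) on one end of the bar (which end varies), 162 mm from the bar's centre, 82 mm beyond the nearer cross. Origin: on the bar's top under the flange's centre; x along the bar (either way). Its centre is 67 mm, its rim's top 123 mm above the bar.
- small_flange: Small round pipe flange, 82 mm across, 14 mm thick, fixed upright in its stand (36 mm along the bar, 70 wide, 36 tall) on the other end of the bar, 162 mm from the bar's centre. Origin and axes as for the big flange; its centre too is 67 mm above the bar.
- low_vblock: Low, wide cast-iron V-block, loose: 44 mm long (x), 62 wide (y), 49 tall, about 0.6 kg; 90 degree groove along x in its top, 48 mm wide at the mouth, its bottom 25 mm above the underside. Origin: centre of its underside; x and -x are alike. Grip it across its width, on the two flat sides.
- tall_vblock: Tall, narrow cast-iron V-block, loose: 30 mm long (x), 50 wide (y), 63 tall, about 0.6 kg; 90 degree groove along x in its top, 39 mm wide at the mouth, its bottom 43 mm above the underside. Origin: centre of its underside; x and -x are alike. Grip it across its width, on the two flat sides.
- pipe: Reducer pipe 280 mm long, 0.75 kg, at first level in the wooden cradle. Origin: mid-length on its axis; x along the axis to the THICK end. Thick part 60 mm across, x = +20 to +140 mm; cone -40 to +20; thin part 34 mm across, -140 to -40. Balances at x = +35 mm, on the thick part beside the cone: grip it there, across the axis. In the V-blocks its axis is 77 mm above the bench.
- saddle: Branch saddle, loose, 0.25 kg: curved shell 50 mm long (x), 60 wide (y), that fits over the 60 mm pipe, with an upright pipe stub 34 mm across on top. Origin: midway between its two lower edges, at their level; x along the pipe (x and -x alike), z up the stub. Shell top 25 mm, stub top 70 mm above the origin; grip the stub. Seated, its origin is 8.5 mm above the pipe's axis.
- cradle: Wooden cradle, fixed: base 220 x 70 x 12 mm with two notched boards 18 mm thick, at x = +90 and -90 mm, in which the pipe lies with its thick end towards the cradle's +x. Stands left or right of the bar. Origin: centre of its underside; the pipe's axis lies 60 mm above the bench in it. Stays where it is.
- bin: Bystander: open yellow plastic bin, 160 x 110 x 70 mm, with pipe nipples in it, on the side of the bar opposite to the cradle. Origin: centre of its underside. Not to be disturbed.

How it is judged:
On the way, in this order (a step that is already met when the one before it is completed fails the run):
1. both V-blocks stand on their crosses, grooves along the bar: the low one beside the big flange, the tall one beside the small flange (y of low_vblock in the frame of bar between -0.01 and 0.01 m and horizontal distance between low_vblock and big_flange between 0.067 and 0.097 m and z of low_vblock in the frame of bar between 0.006 and 0.014 m and angle between each of low_vblock, tall_vblock's own z axis and vertical below 0.07 rad and angle between the x axis of each of low_vblock, tall_vblock and the x axis of bar, either way round below 0.14 rad and y of tall_vblock in the frame of bar between -0.01 and 0.01 m and horizontal distance between tall_vblock and small_flange between 0.067 and 0.097 m and z of tall_vblock in the frame of bar between 0.006 and 0.014 m), for 0.2 s.
2. the pipe lies level in both V-blocks, thick end towards the big flange, clear of both flanges (all of step 1 and y of pipe in the frame of bar between -0.01 and 0.01 m and x of pipe in the frame of bar between -0.014 and 0.014 m and z of pipe in the frame of bar between 0.0724 and 0.0824 m and angle between the x axis of pipe and the x axis of bar, either way round below 0.08 rad and x of big_flange in the frame of pipe above 0.1 m and angle between pipe's own x axis and vertical between 1.51 and 1.632 rad), for 0.2 s.
3. the saddle sits astride the pipe above the low V-block (all of step 2 and horizontal distance between saddle and low_vblock below 0.018 m and y of saddle in the frame of bar between -0.012 and 0.012 m and z of saddle in the frame of bar between 0.0809 and 0.0909 m and angle between saddle's own z axis and vertical below 0.2 rad and angle between the x axis of saddle and the x axis of pipe, either way round below 0.15 rad), for 0.2 s.
At the end, for the whole second after the job is handed in: V-blocks within 10 mm across and 15 mm along of their crosses, grooves within 8 deg; pipe seated in both within 10 mm across, 14 mm along, level within 3.5 deg, thick end to the big flange; saddle seated within 18 mm of above the low block, upright within 11 deg; all released, still (all of step 3 and linear speed of each of low_vblock, tall_vblock, pipe, saddle below 0.02 m/s and contact force between the fingers and low_vblock below 0.1 N and contact force between the fingers and tall_vblock below 0.1 N and contact force between the fingers and pipe below 0.1 N and contact force between the fingers and saddle below 0.1 N); the robot touches nothing.
It fails at once if the bin was shifted by more than 30 mm (distance of bin from where it was at the start of the episode above 0.03 m).
It fails at once if a piece was dropped (falling free at more than 0.5 m/s, a fall of over 12 mm) ((linear speed of low_vblock above 0.5 m/s and contact force between the fingers and low_vblock below 0.1 N) or (linear speed of tall_vblock above 0.5 m/s and contact force between the fingers and tall_vblock below 0.1 N) or (linear speed of pipe above 0.5 m/s and contact force between the fingers and pipe below 0.1 N) or (linear speed of saddle above 0.5 m/s and contact force between the fingers and saddle below 0.1 N)).
It also fails if it takes over 109 s, if anything falls off the work surface, if the arm or the gripper's body presses on something with over 40 N, if the wrist force passes 120 N, or if a joint passes its speed limit or range.

## Working session

There is one attempt and no reset: what is moved stays moved. The work goes in short steps, Python scripts to look and compute and a shell command to move; the robot and the scene stay as the last step left them, time stands still between calls to the robot, and variables do not carry over. Pictures are saved under pics/ and viewed, about 12 in all and at most 16, crops included, and the job is handed in when it is done.

```bash
ls; mkdir -p pics; cat > h.py <<'E'
import numpy as np, cv2
from station import bot
from scipy.spatial.transform import Rotation as R
def Rq(q): return R.from_quat([q[1],q[2],q[3],q[0]])
def grab(name,fn=None):
    s=bot.read_state(); d=bot.get_image(name)
    if name=='wrist':
        T=np.eye(4);T[:3,:3]=Rq(s['eef_rot']).as_matrix();T[:3,3]=s['ee_pos'];d['T']=T@np.array(d['tool_from_camera'])
    if fn: cv2.imwrite('pics/'+fn,d['image'])
    return d
def ray(d,u,v):
    p=np.array([u,v],float).reshape(1,1,2)
    k=d.get('dist',d.get('distortion'))
    x,y=(u-d['cx'])/d['fx'],(v-d['cy'])/d['fy']
    T=np.array(d['T']); r=T[:3,:3]@np.array([x,-y,-1]); return T[:3,3],r
def onz(d,u,v,z):
    o,r=ray(d,u,v); return o+r*(z-o[2])/r[2]
def proj(d,P):
    T=np.linalg.inv(np.array(d['T'])); c=T[:3,:3]@np.array(P)+T[:3,3]
    return d['cx']+d['fx']*c[0]/-c[2], d['cy']+d['fy']*-c[1]/-c[2]
E
python3 - <<'E'
from h import *
for n in ['top','side','wrist']:
    d=grab(n,n+'0.png'); print(n,[k for k in d if k!='image'],d['fx'],d['fy'],d['cx'],d['cy']); print(np.round(d['T'],3))
    for k in d:
        if k not in('image','T','fx','fy','cx','cy'):print(k,d[k])
s=bot.read_state();print(s)
E
```

```text
pics
top ['fx', 'fy', 'cx', 'cy', 'T'] 407.1656091726601 407.1656091726601 279.7722627146848 204.14055049446173
[[-0.007  0.993 -0.118  0.449]
 [-1.    -0.006  0.011  0.015]
 [ 0.01   0.118  0.993  0.943]
 [ 0.     0.     0.     1.   ]]
side ['fx', 'fy', 'cx', 'cy', 'T'] 514.6907190682779 514.6907190682779 285.65614614782885 208.26479476222076
[[ 0.953  0.209 -0.218  0.339]
 [-0.302  0.653 -0.694 -0.719]
 [-0.002  0.728  0.686  0.78 ]
 [ 0.     0.     0.     1.   ]]
wrist ['fx', 'fy', 'cx', 'cy', 'tool_from_camera', 'T'] 292.62701288994646 292.62701288994646 278.9948787042444 209.92119616540856
[[ 0.385 -0.895 -0.227  0.189]
 [ 0.923  0.373  0.096  0.625]
 [-0.002 -0.247  0.969  0.384]
 [ 0.     0.     0.     1.   ]]
tool_from_camera [[ 6.27425445e-04  9.69113189e-01  2.46615559e-01  6.71087163e-02]
 [ 9.99999803e-01 -6.04264218e-04 -1.69595538e-04 -2.33935431e-04]
 [-1.53363139e-05  2.46615617e-01 -9.69113377e-01 -1.86450885e-01]
 [ 0.00000000e+00  0.00000000e+00  0.00000000e+00  1.00000000e+00]]
{'t': 0.15, 'joints': array([-0.91180221,  0.50166626, -0.42680115,  1.55115013,  0.22080714,
        1.13832477, -0.21028707]), 'qvel': array([ 1.78629020e-03, -8.49763570e-04,  7.26444372e-04, -2.32885062e-03,
        1.79218603e-03,  4.92312678e-05, -1.62036011e-03]), 'joint_efforts': array([-7.09108310e-03, -5.67107713e+01, -5.82518399e+00, -2.79454279e+01,
       -6.86353748e-02,  2.64728180e-02,  1.09389634e-04]), 'ee_pos': array([0.25043286, 0.59920973, 0.19811791]), 'eef_rot': array([-1.70183700e-04,  1.96598104e-01,  9.80483871e-01, -7.31602696e-04]), 'ft_force': array([-0.36844937,  0.60816623,  0.37209967]), 'moment': array([0.00814784, 0.02003927, 0.04617103]), 'finger_gap': 0.09178069905393973}
```

View pics/top0.png

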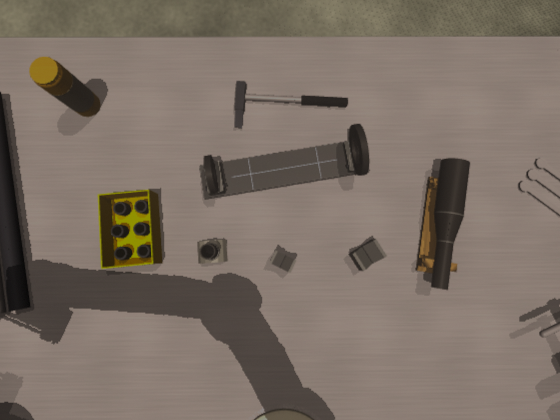

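View pics/side0.png

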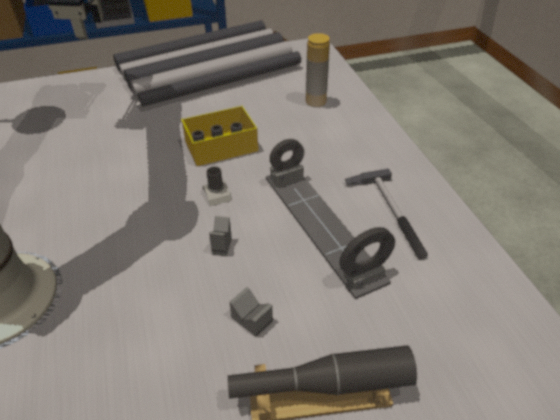

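Top view: bar with crosses near (250,173) and (319,163), big flange right (358,150), small left (212,175); low block (367,254), tall block (283,259), saddle (210,250), pipe (448,222) thick end up, bin (130,230). I'll zoom in once.

```bash
python3 - <<'E'
from h import *
im=cv2.imread('pics/top0.png')[120:300,190:480]
im=cv2.convertScaleAbs(im,alpha=2.2)
cv2.imwrite('pics/c1.png',cv2.resize(im,None,fx=2.7,fy=2.7,interpolation=cv2.INTER_CUBIC))
E
```

```text
(no output)
```

View pics/c1.png

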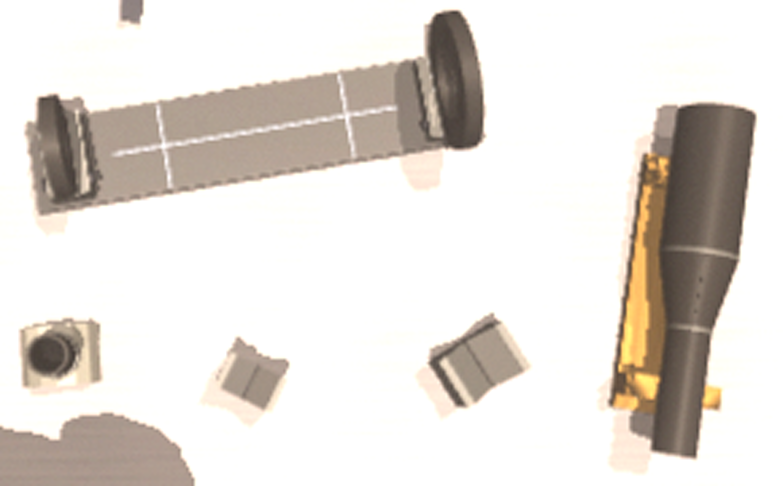

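Crop shows crosses at (165,147) and (346,115), low block around (478,362), tall around (252,382), saddle stub (52,353), pipe ends (716,105)/(675,455). Converting.

```bash
cat >> h.py <<'E'
def pose():
    s=bot.read_state(); M=Rq(s['eef_rot']).as_matrix(); return s,M
def go(xyz,jaw=None):
    """shift mm in tool axes to reach TCP xyz (shift before turn), turn deg about tool z so jaw axis lies along world angle jaw (deg, mod 180)"""
    s,M=pose(); d=M.T@(np.array(xyz)-s['ee_pos'])*1000
    tilt=np.degrees(np.arccos(-M[2,2])); a=np.degrees(np.arctan2(M[1,1],M[0,1]))
    t=None
    if jaw is not None: t=-(((jaw-a)+90)%180-90)
    print('shift',np.round(d,1),'turn',None if t is None else round(t,1),'jaw now',round(a,1),'tilt',round(tilt,2),'q7',round(s['joints'][6],2),'t',round(s['t'],2))
E
python3 - <<'E'
from h import *
d=grab('top')
c=lambda x,y,z:onz(d,190+x/2.7,120+y/2.7,z)
A,B=c(165,147,.01),c(346,115,.01)
print('crosses',A,B,np.linalg.norm(A-B),np.degrees(np.arctan2(*(B-A)[1::-1])))
print('low',c(478,362,.04)); print('tall',c(254,380,.055)); print('saddle',c(52,353,.07))
P,Q=c(716,105,.06),c(675,455,.06);print('pipe',P,Q,np.linalg.norm(P-Q),np.degrees(np.arctan2(*(P-Q)[1::-1])))
L=c(478,362,.04);go([L[0],L[1],.22])
E
```

```text
crosses [0.62900444 0.07058788 0.01      ] [ 0.65628799 -0.08598211  0.01      ] 0.15892939736962697 -80.11501605882503
low [ 0.44340587 -0.18688298  0.04      ]
tall [ 0.43053504 -0.00345085  0.055     ]
saddle [0.45311172 0.15576047 0.07      ]
pipe [ 0.65196909 -0.38557805  0.06      ] [ 0.36923527 -0.33645779  0.06      ] 0.28696901753994114 -9.855807463990448
shift [-481.1 -651.1  -21. ] turn None jaw now 67.3 tilt 0.07 q7 -0.21 t 0.2
```

```bash
python3 - <<'E'
from h import *
go([.43,-.003,.24])
E
```

```text
shift [-397.9 -486.6  -41.2] turn None jaw now 67.3 tilt 0.07 q7 -0.21 t 0.2
```

```bash
python3 -m creep '[[[-15,-18,-8],0],[[-30,-37,-8],0],[[-30,-37,-8],0],[[-30,-37,-8],0],[[-30,-37,-8],0],[[-30,-37,0],0],[[-30,-37,0],0],[[-30,-37,0],0]]' && python3 -m creep '[[[-30,-37,0],0],[[-30,-37,0],0],[[-30,-37,0],0],[[-30,-37,0],0],[[-30,-37,0],0],[[-23,-28,0],0],[[0,-4,0],0],[[0,0,0],0]]'; python3 - <<'E'
from h import *
d=grab('wrist','w1.png'); print(bot.read_state()); go([.43,-.003,.24])
E
```

```text
t: 1.0
ee_pos: [0.3516, 0.2555, 0.2391]
eef_rot: [0.0, 0.197, 0.98, 0.0]
ft_force: [1.1, 0.3, -0.0]
finger_gap: 0.0917
t: 1.8
ee_pos: [0.427, -0.0103, 0.2387]
eef_rot: [-0.0, 0.198, 0.98, 0.0]
ft_force: [0.2, -0.3, -0.1]
finger_gap: 0.0923
{'t': 1.85, 'joints': array([-5.61053957e-02,  2.18462558e-02,  1.48530706e-02,  2.03956868e+00,
       -1.00472686e-03,  1.08067505e+00,  1.13393474e+00]), 'qvel': array([-1.85980658e-02, -2.54333833e-03, -2.43517888e-02,  1.33671011e-03,
       -1.46045571e-03,  6.54693595e-05, -8.97598112e-04]), 'joint_efforts': array([  0.98889627, -29.10650969,   0.98503489, -27.85597444,
         0.16992737,   0.09081469,   0.05723337]), 'ee_pos': array([ 0.42697848, -0.0089336 ,  0.23876677]), 'eef_rot': array([-3.06909093e-04,  1.96747503e-01,  9.80454119e-01,  2.14365242e-04]), 'ft_force': array([-0.18967865, -0.36075508, -0.20751804]), 'moment': array([-0.00338711, -0.02874586, -0.06316158]), 'finger_gap': 0.09204013905016127}
shift [-0.5  6.6 -1.2] turn None jaw now 67.3 tilt 0.04 q7 1.13 t 1.85
```

View pics/w1.png

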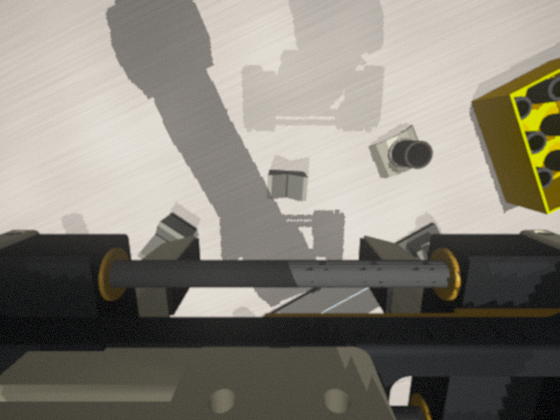

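Wrist view: tall block's top spans about (268-308, 170-198), groove vertical in image – jaws already nearly aligned; saddle at (405,153), bin right. Measuring numerically.

```bash
python3 - <<'E'
from h import *
d=grab('wrist'); im=d['image'][150:215,250:330]
g=cv2.cvtColor(im,cv2.COLOR_BGR2GRAY)
for r in range(0,65,5): print(r+150,' '.join('%3d'%x for x in g[r,::3]))
m=(g<105).astype(np.uint8)
n,l,st,ce=cv2.connectedComponentsWithStats(m); i=1+np.argmax(st[1:,4]); pts=np.argwhere(l==i)[:,::-1]+[250,150]
r=cv2.minAreaRect(pts.astype(np.float32)); print(r,st[i])
B=cv2.boxPoints(r)
for b in B: print(b,onz(d,*b,.063)[:2])
C=onz(d,*r[0],.063);print(C)
go([C[0],C[1],.03])
E
```

```text
150 219 217 215 214 216 219 218 218 217 217 212 215 217 217 218 216 217 220 219 218 216 215 220 218 216 219 221
155 211 218 219 219 216 218 214 213 203 206 218 219 215 219 220 218 214 219 222 220 216 218 220 221 221 220 221
160 131 199 215 213 214 217 217 214 190 191 193 192 196 205 202 196 194 192 192 194 222 220 219 219 217 221 222
165 133 131 212 216 217 218 221 197 192 189 193 193 191 189 193 194 194 193 194 201 220 218 220 220 219 216 219
170 133 135 148 219 217 215 163 112 125 129 145 151 158 166 172 186 186 186 196 202 216 219 218 215 219 219 220
175 128 133 134 137 216 214 140 114 103 104 107 112  91 111 100  83  80  78 107 205 217 222 219 221 219 215 218
180 133 131 128 134 149 220 178 143 124 121 124 123 101 127 130 130 131 134 175 211 218 215 219 220 221 220 223
185 131 131 129 132 131 139 178 133 121 117 121 120 103 126 125 128 128 137 176 218 222 221 219 221 216 218 220
190 130 135 132 128 133 125 157 121 121 122 121 116 109 128 126 129 127 145 175 217 216 215 218 220 218 219 219
195 129 134 130 130 129 125 113 114 121 121 117 117 110 129 127 125 128 155 174 216 217 215 218 216 218 219 218
200 130 132 130 133 131 128 132 132 161 215 220 217 216 209 210 165 137 165 186 217 218 215 219 217 216 218 218
205 131 132 133 132 131 132 131 130 126 197 219 216 212 214 216 217 215 213 216 213 212 216 218 221 221 221 221
210 131 132 128 127 129 131 134 133 130 135 181 219 216 217 218 216 214 215 218 220 219 197 177 153 152 168 164
((287.4159240722656, 176.254150390625), (29.6596622467041, 28.160615921020508), 55.17551040649414) [ 18  21  37  26 180]
[267.38855 172.12103] [ 0.39990862 -0.01333045]
[290.50574 156.03949] [0.39276021 0.02042727]
[307.4433  180.38727] [0.42857724 0.02864651]
[284.3261  196.46881] [ 0.43636776 -0.00570326]
[0.41419271 0.00758448 0.063     ]
shift [ 17.8   9.6 208.8] turn None jaw now 67.4 tilt 0.04 q7 1.13 t 1.9
```

```bash
python3 - <<'E'
from h import *
d=grab('wrist'); g=cv2.cvtColor(d['image'],cv2.COLOR_BGR2GRAY).astype(float)
rows=np.arange(179,197)
cols=[]
for r in rows:
    p=g[r,280:295]; w=np.clip(np.median(p)-3-p,0,None)
    w=np.clip(118-p,0,None)*(np.abs(np.arange(15)-7)<5); cols.append(282+np.argmin(np.convolve(g[r,281:294],np.ones(2)/2,'valid'))-.5)
print(cols)
k=np.polyfit(rows,cols,1); a=onz(d,np.polyval(k,177),177,.043);b=onz(d,np.polyval(k,198),198,.043)
print(a,b,'groove deg',np.degrees(np.arctan2(*(b-a)[1::-1])))
C=onz(d,287,187.5,.063);print(C,(a+b)/2)
go([C[0],C[1],.03],np.degrees(np.arctan2(*(b-a)[1::-1]))+90)
E
```

```text
[np.float64(285.5), np.float64(284.5), np.float64(285.5), np.float64(284.5), np.float64(284.5), np.float64(284.5), np.float64(284.5), np.float64(284.5), np.float64(284.5), np.float64(284.5), np.float64(284.5), np.float64(284.5), np.float64(284.5), np.float64(284.5), np.float64(284.5), np.float64(284.5), np.float64(284.5), np.float64(284.5)]
[0.41660394 0.00437559 0.043     ] [ 0.44227651 -0.007077    0.043     ] groove deg -24.041755922285734
[0.42711056 0.00243326 0.063     ] [ 0.42944023 -0.00135071  0.043     ]
shift [  3.9   9.6 208.8] turn 1.5 jaw now 67.5 tilt 0.03 q7 1.13 t 1.95
```

```bash
python3 -m creep '[[[3,8,20],1.5],[[0,0,45],0],[[0,0,45],0],[[0,0,45],0],[[0,0,35],0],[[0,0,20],0],[[0,0,11],0],[[0,0,0],0]]' && python3 -m creep '[[[0,0,0],0],[[0,0,0],0],[[0,0,0],0],[[0,0,0],0],[[0,0,0],0],[[0,0,-10],0],[[0,0,-20],0],[[0,0,0],0]]' -1;  python3 - <<'E'
from h import *
s=bot.read_state(); print(s['ee_pos'],s['finger_gap'],s['ft_force'])
go([.629,.0706,.13],10)
E
```

```text
t: 2.75
ee_pos: [0.4266, 0.0002, 0.0169]
eef_rot: [-0.001, 0.208, 0.978, -0.0]
ft_force: [-0.7, -0.5, 0.5]
finger_gap: 0.092
t: 3.55
ee_pos: [0.4289, -0.001, 0.0496]
eef_rot: [0.001, 0.21, 0.978, 0.0]
ft_force: [0.9, 0.2, -6.6]
finger_gap: 0.0498
[ 0.42886512 -0.00096234  0.04955825] 0.04982161739061468 [ 0.87829398  0.19087988 -6.60591409]
shift [-153.4  147.4  -79.9] turn 55.8 jaw now 65.8 tilt 0.16 q7 1.09 t 3.55
```

```bash
python3 - <<'E'
from h import *
go([.6426,-.0077,.2],10)
E
```

```text
shift [-198.1   81.6 -149.8] turn 55.8 jaw now 65.8 tilt 0.16 q7 1.09 t 3.55
```

```bash
python3 -m creep '[[[0,0,-40],0],[[-15,6,-30],0],[[-33,14,-30],0],[[-35,14,-30],0],[[-35,14,-20],0],[[-35,14,0],0],[[-30,13,0],0],[[-15,7,0],0]]' && python3 -m creep '[[[0,0,0],8],[[0,0,0],8],[[0,0,0],8],[[0,0,0],8],[[0,0,0],8],[[0,0,0],8],[[0,0,0],7.8],[[0,0,0],0]]';  python3 - <<'E'
from h import *
d=grab('wrist','w2.png'); go([.629,.0706,.13],10)
for n,p in dict(A=(.629,.0706,.01),B=(.6563,-.086,.01)).items(): print(n,proj(d,p))
E
```

```text
t: 4.35
ee_pos: [0.6436, -0.0075, 0.1962]
eef_rot: [-0.0, 0.21, 0.978, -0.0]
ft_force: [-1.2, -0.7, -4.8]
finger_gap: 0.0502
t: 5.15
ee_pos: [0.6407, -0.0071, 0.1961]
eef_rot: [-0.001, 0.643, 0.766, -0.001]
ft_force: [0.7, -0.1, -5.9]
finger_gap: 0.05
shift [78.5  2.3 66.3] turn 0.2 jaw now 10.2 tilt 0.15 q7 0.23 t 5.2
A (np.float64(281.96012707842635), np.float64(125.19614198197077))
B (np.float64(281.4296682858129), np.float64(247.04313379443093))
```

View pics/w2.png

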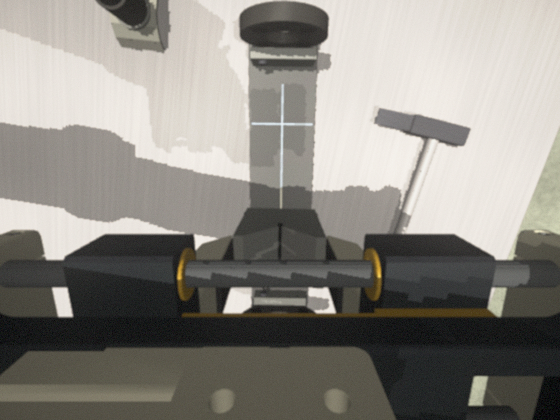

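```bash
python3 -m creep '[[[25,1,20],0],[[40,1,40],0],[[14,0,40],0],[[0,0,35],0],[[0,0,20],0],[[0,0,8],0],[[0,0,0],0],[[0,0,0],0]]';  python3 - <<'E'
from h import *
go([.629,.0706,.0285],10.0); print(bot.read_state()['ft_force'])
E
```

```text
t: 6.0
ee_pos: [0.6319, 0.0661, 0.0406]
eef_rot: [0.001, 0.642, 0.766, 0.001]
ft_force: [0.4, -0.6, -4.7]
finger_gap: 0.0497
shift [ 4.9 -2.1 12.1] turn 0.1 jaw now 10.1 tilt 0.11 q7 0.14 t 6.0
[ 0.35935967 -0.63425929 -4.66354706]
```

```bash
python3 -m creep '[[[3,-1,8],0],[[1,0,2],0],[[0,0,0],0],[[0,0,1],0],[[0,0,1],0],[[0,0,0],0]]';  python3 - <<'E'
from h import *
go([.629,.0706,.0285],10.0); print(bot.read_state()['ft_force'])
E
```

```text
t: 6.6
ee_pos: [0.6342, 0.0688, 0.0341]
eef_rot: [0.004, 0.643, 0.766, 0.003]
ft_force: [-4.4, -3.8, 22.6]
finger_gap: 0.0498
shift [ 2.6 -4.8  5.6] turn -0.0 jaw now 10.0 tilt 0.55 q7 0.14 t 6.6
[-4.36630334 -3.77381045 22.59784348]
```

```bash
python3 -m creep '[[[0,-1,-2],0],[[1,-2,0],0],[[0,0,0],0],[[0,0,0],0]]';  python3 - <<'E'
from h import *
go([.629,.0706,.0285],10.0); print(bot.read_state()['ft_force'])
a=grab('side'); b=grab('wrist')
u,v=map(int,proj(a,(.63,.07,.05))); print(u,v)
ca=cv2.resize(a['image'][v-60:v+60,u-50:u+50],None,fx=4,fy=4,interpolation=cv2.INTER_CUBIC)
cb=cv2.resize(b['image'][100:320,180:380],(400,480),interpolation=cv2.INTER_CUBIC)
cv2.imwrite('pics/p3.png',np.hstack([ca,cb]))
E
```

```text
t: 7.0
ee_pos: [0.6328, 0.0697, 0.0343]
eef_rot: [0.005, 0.643, 0.766, 0.004]
ft_force: [4.9, -2.8, 9.3]
finger_gap: 0.0496
shift [ 1.5 -3.6  5.7] turn -0.0 jaw now 10.0 tilt 0.75 q7 0.14 t 7.0
[ 4.9448638  -2.81474866  9.29990595]
304 187
```

View pics/p3.png

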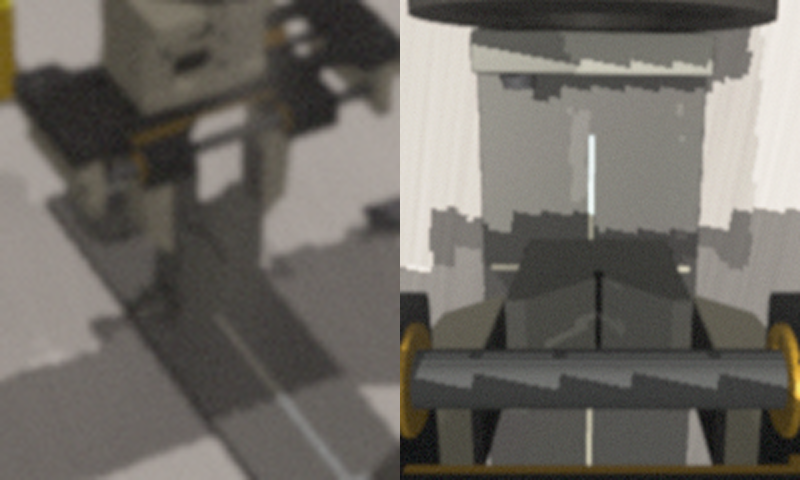

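```bash
python3 - <<'E'
from h import *
d=grab('wrist')
f=lambda c,r,z:onz(d,180+(c-400)/2,100+r*220/480,z)
A=np.array([.629,.0706]);ax=np.array([np.cos(np.radians(-80)),np.sin(np.radians(-80))]);ay=np.array([-ax[1],ax[0]])
for n,p in dict(groove_far=f(599,273,.053),topL=f(527,238,.073),topR=f(667,240,.073),chalk=f(591,180,.01),crossL=f(505,268,.01),crossR=f(684,269,.01)).items():
    q=p[:2]-A; print(n,np.round(1000*np.array([q@ax,q@ay]),1))
E
```

```text
groove_far [-12.9   2.7]
topL [-27.9 -16.3]
topR [-27.3  20.1]
chalk [-31.8   0.3]
crossL [ -1.3 -32. ]
crossR [-0.7 35.3]
```

```bash
python3 - <<'E'
from h import *
d=grab('wrist')
f=lambda c,r,z:onz(d,180+(c-400)/2,100+r*220/480,z)
A=np.array([.629,.0706]);ax=np.array([np.cos(np.radians(-80)),np.sin(np.radians(-80))]);ay=np.array([-ax[1],ax[0]])
for z in(.01,.015,.02):
  for p in [f(527,238,z),f(667,240,z)]:
    q=p[:2]-A; print(z,np.round(1000*np.array([q@ax,q@ay]),1))
E
```

```text
0.01 [-11.9 -23.4]
0.01 [-11.1  28.6]
0.015 [-13.2 -22.9]
0.015 [-12.4  27.9]
0.02 [-14.4 -22.3]
0.02 [-13.6  27.2]
```

```bash
python3 -m creep '[[[2,0,-4],0],[[0,0,0],0],[[0,0,0],0],[[0,0,0],0]]';  python3 - <<'E'
from h import *
go([.629,.0706,.0285],10.0); print(bot.read_state()['ft_force'])
d=grab('wrist'); cv2.imwrite('pics/w4.png',cv2.resize(d['image'][100:320,180:380],(400,480)))
E
```

```text
t: 7.6
ee_pos: [0.6255, 0.0735, 0.0343]
eef_rot: [-0.0, 0.642, 0.766, 0.0]
ft_force: [-2.6, 0.9, 6.1]
finger_gap: 0.0496
shift [-3.5  2.9  5.8] turn 0.1 jaw now 10.1 tilt 0.06 q7 0.13 t 7.6
[-2.64188705  0.90434227  6.14070889]
```

```bash
python3 -m creep '[[[-1,3,-1],0],[[0,0,0],0],[[0,0,0],0],[[0,0,0],0]]';  python3 - <<'E'
from h import *
go([.629,.0706,.0285],10.0); print(bot.read_state()['ft_force'])
d=grab('wrist'); cv2.imwrite('pics/w4.png',cv2.resize(d['image'][100:320,180:380],(800,600)))
E
```

```text
t: 8.05
ee_pos: [0.6267, 0.0732, 0.0344]
eef_rot: [-0.002, 0.642, 0.767, -0.001]
ft_force: [-5.3, 0.7, 7.1]
finger_gap: 0.0497
shift [-2.9  1.8  5.9] turn 0.1 jaw now 10.1 tilt 0.22 q7 0.13 t 8.05
[-5.27554553  0.72988648  7.14376279]
```

View pics/w4.png

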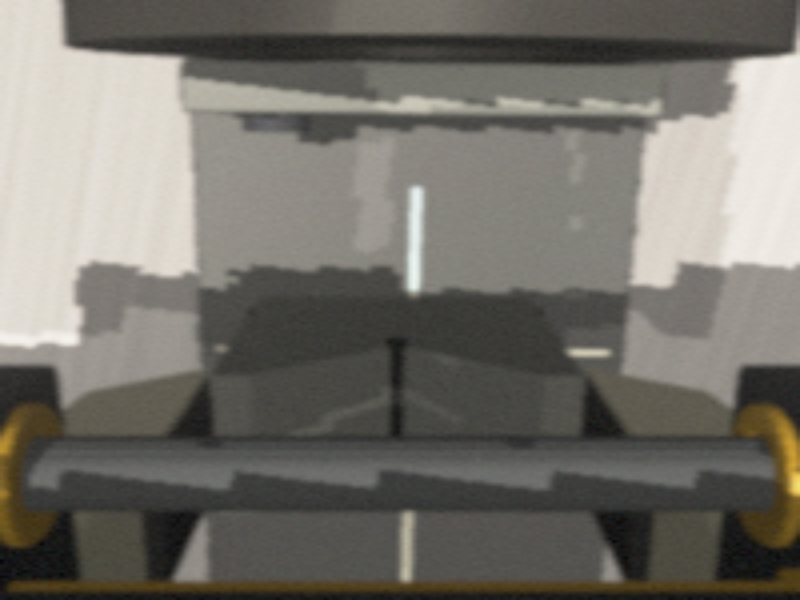

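```bash
python3 -m creep '[[[-1,2,-1],0],[[0,0,0],0],[[0,0,0],0]]'; python3 -m creep '[[[0,0,0],0],[[0,0,0],0],[[0,0,-5],0],[[0,0,-25],0],[[0,0,-40],0],[[0,0,-40],0],[[0,0,-40],0],[[0,0,-20],0]]' 1;  python3 - <<'E'
from h import *
d=grab('wrist','w5.png')
A=np.array([.629,.0706]);ax=np.array([np.cos(np.radians(-80)),np.sin(np.radians(-80))]);ay=np.array([-ax[1],ax[0]])
go([.4434,-.187,.24],120)
E
```

```text
t: 8.4
ee_pos: [0.6302, 0.0712, 0.0345]
eef_rot: [-0.0, 0.643, 0.766, -0.001]
ft_force: [1.1, 0.4, -6.0]
finger_gap: 0.0502
t: 9.2
ee_pos: [0.6335, 0.0715, 0.2111]
eef_rot: [0.002, 0.643, 0.766, 0.003]
ft_force: [0.7, -0.4, 0.2]
finger_gap: 0.0922
shift [-221.5 -233.2  -29.1] turn 70.0 jaw now 10.0 tilt 0.63 q7 0.1 t 9.25
```

View pics/w5.png

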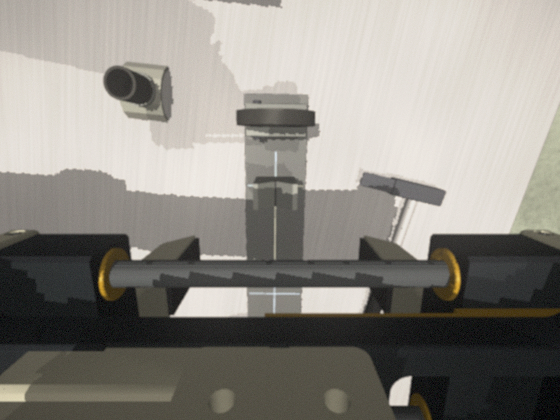

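Tall block stands centred on the chalk line at (276,190). Now the low block.

```bash
python3 -m creep '[[[-15,-16,-10],0],[[-34,-36,-10],0],[[-34,-36,0],0],[[-34,-36,0],0],[[-34,-36,0],0],[[-34,-36,0],0],[[-28,-30,0],0],[[-9,-7,0],0]]' && python3 -m creep '[[[0,0,0],8.5],[[0,0,0],8.5],[[0,0,0],8.5],[[0,0,0],8.5],[[0,0,0],8.5],[[0,0,0],8.5],[[0,0,0],8.5],[[0,0,0],8.5]]'; python3 -m creep '[[[0,0,0],2],[[0,0,0],0]]'; python3 - <<'E'
from h import *
d=grab('wrist'); cv2.imwrite('pics/w6.png',cv2.resize(d['image'][120:240,200:360],(800,600),interpolation=cv2.INTER_CUBIC)); go([.4434,-.187,.24],120)
print(proj(d,(.4434,-.187,.049)))
E
```

```text
t: 10.05
ee_pos: [0.4372, -0.1917, 0.2261]
eef_rot: [0.0, 0.645, 0.764, -0.0]
ft_force: [0.3, 0.8, -0.4]
finger_gap: 0.0919
t: 10.85
ee_pos: [0.4411, -0.1868, 0.2258]
eef_rot: [0.0, 0.962, 0.273, 0.001]
ft_force: [0.4, -0.4, -0.8]
finger_gap: 0.0917
t: 11.05
ee_pos: [0.441, -0.1869, 0.2257]
eef_rot: [0.0, 0.966, 0.259, 0.0]
ft_force: [0.7, -0.3, -1.0]
finger_gap: 0.0917
shift [  2.1   1.3 -14.3] turn 0.1 jaw now -59.9 tilt 0.04 q7 -0.62 t 11.1
(np.float64(280.58962643747327), np.float64(187.3130261275589))
```

View pics/w6.png

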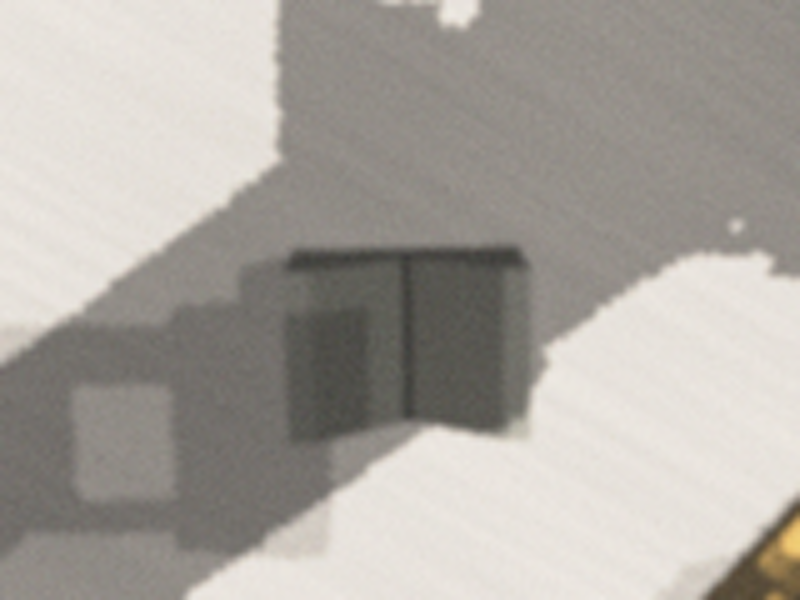

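Low block centred at crop (408,353) i.e. wrist pixel (281.6,190.6), sides vertical – jaws aligned.

```bash
python3 - <<'E'
from h import *
d=grab('wrist'); C=onz(d,281.6,190.6,.049); print(C); go([C[0],C[1],.012])
E
```

```text
[ 0.44029256 -0.19030044  0.049     ]
shift [ -2.2   2.5 213.6] turn None jaw now -59.9 tilt 0.03 q7 -0.62 t 11.15
```

```bash
python3 -m creep '[[[-2,2,20],0],[[0,0,45],0],[[0,0,45],0],[[0,0,45],0],[[0,0,35],0],[[0,0,17],0],[[0,0,6],0],[[0,0,0],0]]' && python3 -m creep '[[[0,0,0],0],[[0,0,0],0],[[0,0,0],0],[[0,0,0],0],[[0,0,0],0],[[0,0,0],0]]' -1;  python3 -m creep '[[[0,0,-10],0],[[0,0,-35],0],[[0,0,-45],0],[[0,0,-45],0],[[0,0,-40],0],[[0,0,0],0]]'; python3 - <<'E'
from h import *
go([.6426,-.0077,.2],10)
E
```

```text
t: 11.95
ee_pos: [0.4394, -0.1901, 0.012]
eef_rot: [-0.0, 0.966, 0.259, -0.001]
ft_force: [-0.3, -0.1, 0.2]
finger_gap: 0.0917
t: 12.55
ee_pos: [0.4404, -0.1903, 0.0131]
eef_rot: [0.0, 0.966, 0.259, 0.001]
ft_force: [-0.1, 0.7, 6.2]
finger_gap: 0.0613
t: 13.15
ee_pos: [0.4427, -0.1914, 0.1924]
eef_rot: [0.002, 0.966, 0.259, 0.004]
ft_force: [2.0, -0.9, -6.3]
finger_gap: 0.0615
shift [265.  -59.   -6.2] turn -70.0 jaw now -60.0 tilt 0.52 q7 -0.59 t 13.15
```

```bash
python3 - <<'E'
from h import *
go([.6563,-.086,.19],10)
E
python3 -m creep '[[[0,0,0],-8.5],[[0,0,0],-8.5],[[0,0,0],-8.5],[[0,0,0],-8.5],[[0,0,0],-8.5],[[0,0,0],-8.5],[[0,0,0],-8.5],[[0,0,0],-8.5]]'; python3 -m creep '[[[0,0,0],-2],[[0,0,0],0]]'; python3 - <<'E'
from h import *
go([.6563,-.086,.19],10)
E
```

```text
shift [237.7  15.6   4.1] turn -70.0 jaw now -60.0 tilt 0.52 q7 -0.59 t 13.15
t: 13.95
ee_pos: [0.4373, -0.1892, 0.185]
eef_rot: [-0.002, 0.654, 0.757, -0.001]
ft_force: [-0.1, 0.5, -7.0]
finger_gap: 0.0615
t: 14.15
ee_pos: [0.4375, -0.1893, 0.1852]
eef_rot: [-0.002, 0.643, 0.766, -0.001]
ft_force: [-0.2, 0.4, -8.0]
finger_gap: 0.0611
shift [ 63.6 233.4  -5.6] turn 0.0 jaw now 10.0 tilt 0.28 q7 0.6 t 14.15
```

```bash
python3 -m creep '[[[4,15,-5],0],[[11,40,0],0],[[12,44,0],0],[[12,44,0],0],[[12,44,0],0],[[9,34,0],0],[[3,12,0],0],[[0,0,0],0]]'; python3 - <<'E'
from h import *
go([.6563,-.086,.035],10)
E
```

```text
t: 14.95
ee_pos: [0.6595, -0.0842, 0.1905]
eef_rot: [-0.001, 0.641, 0.767, -0.0]
ft_force: [-0.1, 0.1, -6.0]
finger_gap: 0.0614
shift [ -1.4  -3.2 155.5] turn 0.2 jaw now 10.2 tilt 0.12 q7 0.38 t 14.95
```

```bash
python3 -m creep '[[[-1,-1,20],0],[[0,0,40],0],[[0,0,40],0],[[0,0,30],0],[[0,0,14],0],[[0,0,4],0],[[0,0,0],0],[[0,0,0],0]]'; python3 - <<'E'
from h import *
go([.6563,-.086,.0231],10)
E
```

```text
t: 15.75
ee_pos: [0.6591, -0.0892, 0.0466]
eef_rot: [0.001, 0.643, 0.766, 0.001]
ft_force: [0.4, -0.1, -5.6]
finger_gap: 0.0612
shift [ 3.6 -2.3 23.5] turn 0.0 jaw now 10.0 tilt 0.2 q7 0.41 t 15.75
```

```bash
python3 -m creep '[[[3,-2,12],0],[[0,0,3],0],[[0,0,0],0],[[0,0,0],0],[[0,0,0],0]]'; python3 - <<'E'
from h import *
go([.6563,-.086,.0231],10)
E
```

```text
t: 16.25
ee_pos: [0.6552, -0.0862, 0.0297]
eef_rot: [0.0, 0.643, 0.766, 0.0]
ft_force: [-0.7, 0.2, -6.1]
finger_gap: 0.0615
shift [-0.   1.1  6.6] turn 0.0 jaw now 10.0 tilt 0.03 q7 0.41 t 16.25
```

```bash
python3 -m creep '[[[0,1,2],0],[[0,0,0],0],[[0,0,0],0]]';python3 -m creep '[[[0,0,2],0],[[0,0,0],0],[[0,0,0],0]]'; python3 - <<'E'
from h import *
go([.6563,-.086,.0231],10)
E
```

```text
t: 16.55
ee_pos: [0.6559, -0.0858, 0.0274]
eef_rot: [-0.0, 0.643, 0.766, -0.0]
ft_force: [0.1, -0.8, -6.0]
finger_gap: 0.0614
t: 16.85
ee_pos: [0.6557, -0.0859, 0.0253]
eef_rot: [-0.0, 0.643, 0.766, -0.0]
ft_force: [-1.1, 0.2, -6.8]
finger_gap: 0.0617
shift [-0.2  0.6  2.2] turn 0.0 jaw now 10.0 tilt 0.02 q7 0.41 t 16.85
```

```bash
python3 -m creep '[[[0,1,1.5],0],[[0,0,0],0],[[0,0,0],0]]';python3 -m creep '[[[0,0,1],0],[[0,0,0],0],[[0,0,0],0]]'; python3 - <<'E'
from h import *
go([.6563,-.086,.0231],10)
E
```

```text
t: 17.15
ee_pos: [0.6568, -0.0856, 0.0239]
eef_rot: [-0.0, 0.643, 0.766, -0.0]
ft_force: [0.6, 0.7, -6.9]
finger_gap: 0.0615
t: 17.45
ee_pos: [0.657, -0.0858, 0.0233]
eef_rot: [0.0, 0.643, 0.766, 0.0]
ft_force: [-0.6, 0.2, -3.5]
finger_gap: 0.0616
shift [-0.1 -0.7  0.2] turn 0.0 jaw now 10.0 tilt 0.02 q7 0.41 t 17.45
```

```bash
python3 -m creep '[[[0,0,0],0],[[0,0,0],0],[[0,0,0],0],[[0,0,-10],0],[[0,0,-35],0],[[0,0,-45],0],[[0,0,-45],0],[[0,0,-45],0]]' 1; python3 -m creep '[[[0,0,-15],0],[[0,0,0],0]]'; python3 - <<'E'
from h import *
d=grab('wrist'); cv2.imwrite('pics/w7.png',cv2.resize(d['image'][20:260,180:400],(733,600),fx=None,interpolation=cv2.INTER_CUBIC) if 0 else cv2.resize(d['image'][20:260,180:400],(550,600),interpolation=cv2.INTER_CUBIC))
for n,p in dict(A=(.629,.0706,.01),B=(.6563,-.086,.01)).items(): print(n,proj(d,p))
th=np.radians(-9.9); m=np.array([.5106,-.361]); g=m+.035*np.array([np.cos(th),np.sin(th)]); print(g); go([*g,.25],80)
E
```

```text
t: 18.25
ee_pos: [0.6569, -0.0858, 0.2059]
eef_rot: [0.0, 0.643, 0.766, 0.0]
ft_force: [1.1, 0.5, -0.2]
finger_gap: 0.092
t: 18.45
ee_pos: [0.6592, -0.0861, 0.2226]
eef_rot: [0.003, 0.643, 0.766, 0.002]
ft_force: [1.3, 0.5, -0.4]
finger_gap: 0.0919
A (np.float64(276.66919324496274), np.float64(57.6449869375665))
B (np.float64(276.5712084013834), np.float64(184.43383347655688))
[ 0.54507883 -0.36701752]
shift [-257.4 -159.7  -30.7] turn -70.0 jaw now 10.0 tilt 0.18 q7 0.37 t 18.5
```

View pics/w7.png

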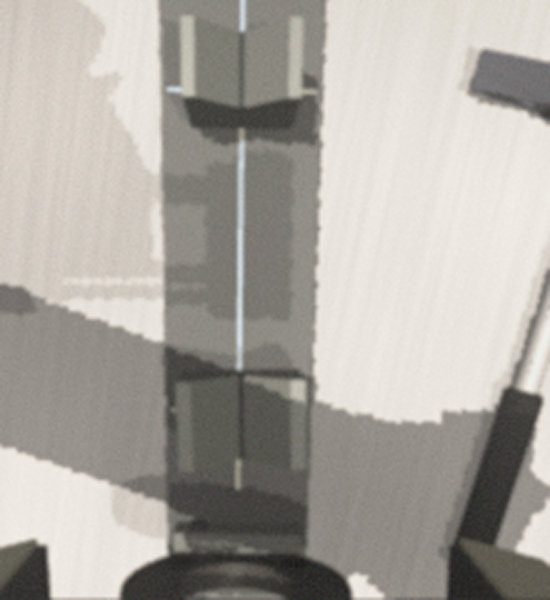

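Both blocks sit on the chalk line (col 241) – tall at crop (241,65), low at (240,422). Now the pipe.

```bash
python3 - <<'E'
from h import *
d=grab('wrist')
A=np.array([.629,.0706]);B=np.array([.6563,-.086]);ax=np.array([np.cos(np.radians(-80)),np.sin(np.radians(-80))]);ay=np.array([-ax[1],ax[0]])
f=lambda c,r,z:onz(d,180+c/2.5,20+r/2.5,z)[:2]
for q in [f(240,422,.049)-B,f(240,375,.049)-B,f(240,470,.049)-B,f(242,105,.053)-A]: print(np.round(1000*np.array([q@ax,q@ay]),1))
E
python3 -m creep '[[[-10,-7,-10],0],[[-35,-22,-10],0],[[-40,-25,-10],0],[[-40,-25,0],0],[[-40,-25,0],0],[[-40,-25,0],0],[[-35,-22,0],0],[[-17,-9,0],0]]'; python3 -m creep '[[[0,0,0],-8.5],[[0,0,0],-8.5],[[0,0,0],-8.5],[[0,0,0],-8.5],[[0,0,0],-8.5],[[0,0,0],-8.5],[[0,0,0],-8.5],[[0,0,0],-8.5]]'; python3 -m creep '[[[0,0,0],-2],[[0,0,0],0]]'; python3 - <<'E'
from h import *
d=grab('wrist','w8.png'); go([.545,-.367,.25],80)
E
```

```text
[-2.4 -3. ]
[-25.6  -2.9]
[22.1 -3. ]
[14.2 -2.1]
t: 19.35
ee_pos: [0.5387, -0.3727, 0.2468]
eef_rot: [-0.001, 0.645, 0.764, -0.002]
ft_force: [0.3, -1.3, 0.2]
finger_gap: 0.0917
t: 20.15
ee_pos: [0.5422, -0.3671, 0.2463]
eef_rot: [-0.002, 0.102, 0.995, 0.0]
ft_force: [0.4, 0.0, -0.5]
finger_gap: 0.0916
t: 20.35
ee_pos: [0.5424, -0.3671, 0.2464]
eef_rot: [-0.001, 0.087, 0.996, 0.001]
ft_force: [0.4, 0.7, -0.1]
finger_gap: 0.0918
shift [-2.4  0.5 -3.4] turn -0.1 jaw now 79.9 tilt 0.16 q7 1.99 t 20.4
```

View pics/w8.png

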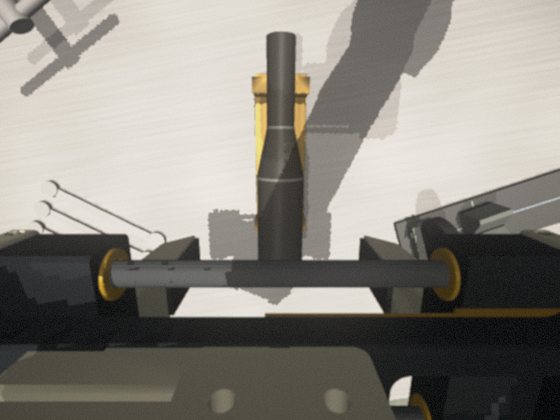

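Pipe is vertical in the wrist view (axis col ≈280.5), ring marks at rows 127 (x=-40) and 180 (x=+20); jaws aligned.

```bash
python3 - <<'E'
from h import *
d=grab('wrist')
a=onz(d,280.5,180,.09);b=onz(d,280.5,127,.077);e=onz(d,280.5,33,.077);print(a,b,e)
v=(a-b)[:2];print(np.linalg.norm(v),np.degrees(np.arctan2(v[1],v[0]))); u=v/np.linalg.norm(v)
g=(a[:2]-20*.001*u+b[:2]+.04*u)/2+.035*u; print(g); go([*g,.041],np.degrees(np.arctan2(v[1],v[0]))+90)
E
```

```text
[ 0.52654093 -0.36226701  0.09      ] [ 0.466924   -0.35168906  0.077     ] [ 0.36982508 -0.33458457  0.077     ]
0.06054809534368155 -10.06139733279452
[ 0.54104042 -0.36483969]
shift [  1.7   1.7 205.9] turn -0.0 jaw now 79.9 tilt 0.13 q7 1.99 t 20.45
```

```bash
python3 -m creep '[[[1.5,1.5,20],0],[[0,0,45],0],[[0,0,45],0],[[0,0,45],0],[[0,0,30],0],[[0,0,15],0],[[0,0,5],0],[[0,0,0],0]]' && python3 -m creep '[[[0,0,0],0],[[0,0,0],0],[[0,0,0],0],[[0,0,0],0],[[0,0,0],0],[[0,0,0],0],[[0,0,-5],0],[[0,0,0],0]]' -1;  python3 -m creep '[[[0,0,-10],0],[[0,0,-30],0],[[0,0,-45],0],[[0,0,-45],0],[[0,0,-45],0],[[0,0,-25],0],[[0,0,0],0]]'; python3 - <<'E'
from h import *
s=bot.read_state();print(s['moment'],s['ft_force'])
d=grab('wrist','w9.png')
go([.6487,-.042,.24],10)
E
```

```text
t: 21.25
ee_pos: [0.543, -0.3652, 0.0432]
eef_rot: [0.0, 0.087, 0.996, -0.0]
ft_force: [0.2, 0.1, -0.5]
finger_gap: 0.0921
t: 22.05
ee_pos: [0.5419, -0.3637, 0.0472]
eef_rot: [-0.001, 0.087, 0.996, 0.001]
ft_force: [-0.9, -0.5, -7.0]
finger_gap: 0.0535
t: 22.75
ee_pos: [0.5452, -0.3663, 0.2535]
eef_rot: [0.004, 0.087, 0.996, -0.002]
ft_force: [0.9, -1.4, -7.1]
finger_gap: 0.0535
[-0.08854148 -0.1366162   0.06504716] [ 0.94447912 -1.36942213 -7.08266029]
shift [-47.5 336.5   9.6] turn 70.0 jaw now 80.0 tilt 0.21 q7 1.99 t 22.8
```

View pics/w9.png

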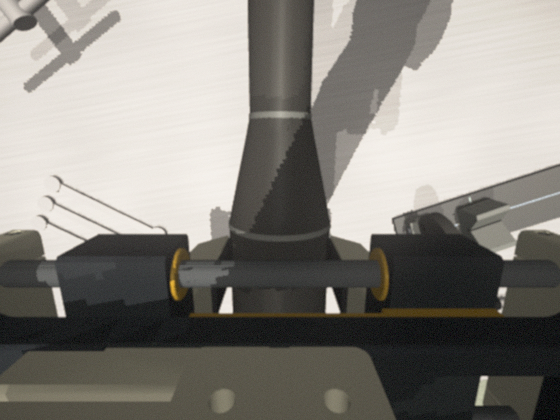

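```bash
python3 - <<'E'
from h import *
d=bot.get_image('wrist'); im=d['image']; cv2.imwrite('pics/w10.png',im)
T=np.array(d['tool_from_camera'])
g=cv2.cvtColor(im,cv2.COLOR_BGR2GRAY)
def pt(u,v,dep): return (T@np.array([(u-d['cx'])/d['fx']*dep,-(v-d['cy'])/d['fy']*dep,-dep,1]))[:3]*1000
for v in (20,40,60,80,100,114,235): print(v,' '.join('%d'%x for x in g[v,215:345:3]))
# silhouettes: tangent rays in camera x
for (l,r,v,D) in [(249.,313.5,114,.034),(230,329,235,.06)]:
    a=(np.arctan((r-279)/292.6)-np.arctan((l-279)/292.6))/2
    dist=D/2/np.sin(a); print(D,v,pt((l+r)/2,v,dist/np.sqrt(1)) , 'axis pt; dist',dist)
E
```

```text
20 232 233 231 231 229 231 228 228 228 228 228 128 69 78 80 80 86 81 88 96 97 102 114 107 94 88 86 84 77 76 71 65 58 189 205 201 203 202 201 225 223 202 202 200
40 232 232 233 233 230 229 227 224 228 228 228 152 73 80 82 84 85 82 88 96 102 110 113 106 100 90 90 81 80 77 71 65 65 201 207 206 207 204 203 204 202 201 199 201
60 232 232 233 231 232 232 232 231 230 231 231 183 75 81 80 85 85 88 92 99 104 112 117 106 98 91 84 84 78 72 68 61 87 210 210 211 206 208 204 207 196 116 114 117
80 234 233 231 231 228 229 232 233 232 233 233 200 71 78 84 86 86 90 96 102 105 115 119 108 97 91 86 85 76 75 70 60 127 214 208 212 183 113 115 113 111 111 117 111
100 234 234 232 234 231 230 230 230 230 230 230 215 70 68 81 80 82 84 87 88 97 117 120 104 85 84 78 73 73 69 69 56 164 185 113 112 109 110 113 116 113 111 116 114
114 233 232 234 232 234 231 232 232 230 228 230 199 102 113 126 136 138 141 146 153 162 174 177 169 156 150 142 135 128 125 97 66 89 110 115 113 115 113 110 115 111 114 117 115
235 146 151 145 140 127 71 49 55 66 75 76 75 78 82 76 80 74 75 69 68 65 64 66 64 68 67 72 70 72 77 76 74 80 77 75 65 51 44 118 189 223 233 231 232
0.034 114 [ 78.15771037   1.19839593 -23.52127242] axis pt; dist 0.15518174737671342
0.06 235 [  7.83836026   0.35841075 -15.9589437 ] axis pt; dist 0.17985352277963945
```

Pipe gripped ~38 mm from mid-length, ring marks at rows 235/114, roughly level. Carry it over the bar.

```bash
python3 -m creep '[[[-2,15,0],0],[[-6,42,0],0],[[-6,46,0],0],[[-6,46,0],0],[[-6,46,0],0],[[-6,46,0],0],[[-6,42,0],0],[[-6,36,0],0]]'; python3 -m creep '[[[-2,18,0],0],[[0,0,0],5],[[0,0,0],8],[[0,0,0],8],[[0,0,0],8],[[0,0,0],8],[[0,0,0],8],[[0,0,0],8]]'; python3 -m creep '[[[0,0,0],8],[[0,0,0],7],[[0,0,0],2],[[0,0,0],0],[[0,0,0],0]]'; python3 - <<'E'
from h import *
go([.649,-.0441,.13],10)
grab('wrist','w11.png'); d=grab('side')
for n in ('side',):
    u,v=map(int,proj(d,(.645,-.02,.2))); u=max(u,110);v=max(v,90);print(u,v); cv2.imwrite('pics/s11.png',cv2.resize(d['image'][v-90:v+110,u-110:u+140],(750,600),interpolation=cv2.INTER_CUBIC))
E
```

```text
t: 23.65
ee_pos: [0.64, -0.0529, 0.2448]
eef_rot: [-0.003, 0.085, 0.996, 0.001]
ft_force: [0.4, 1.4, -7.3]
finger_gap: 0.0534
t: 24.45
ee_pos: [0.6447, -0.0402, 0.2452]
eef_rot: [-0.002, 0.525, 0.851, -0.001]
ft_force: [0.2, 0.4, -7.6]
finger_gap: 0.0539
t: 24.95
ee_pos: [0.6454, -0.0404, 0.2462]
eef_rot: [-0.001, 0.642, 0.767, -0.001]
ft_force: [-0.2, 0.4, -8.4]
finger_gap: 0.0536
shift [ -4.3   3.3 116.2] turn 0.1 jaw now 10.1 tilt 0.18 q7 0.28 t 24.95
330 154
```

View pics/s11.png

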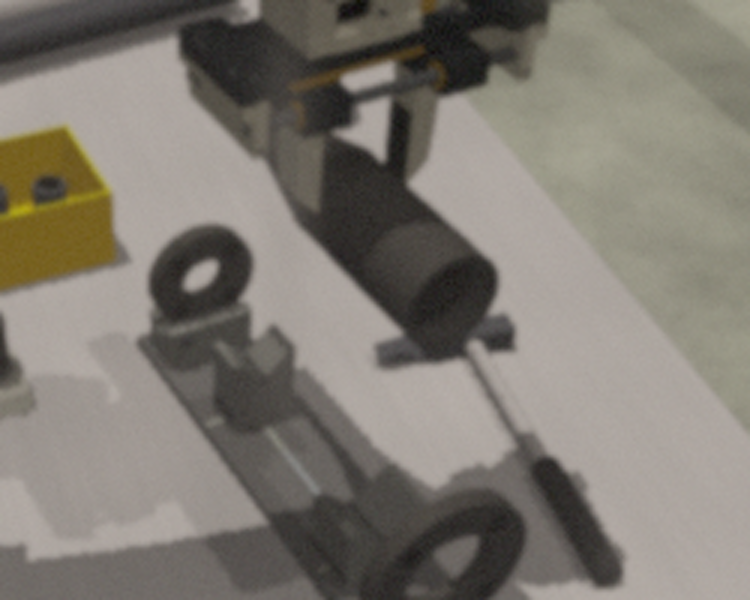

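Side view: pipe held with the thick end (ellipse centre ≈ crop (452,300)) towards the big flange, above the blocks. Checking level.

```bash
python3 - <<'E'
from h import *
d=grab('side'); s=bot.read_state(); p=np.array(s['ee_pos']); ax=np.array([np.cos(np.radians(-80)),np.sin(np.radians(-80)),0])
for dz in(-.015,0,.015): print(dz,proj(d,p+.102*ax+[0,0,.017+dz]))
g=cv2.cvtColor(d['image'],cv2.COLOR_BGR2GRAY)[60:200,290:400]
# end-face: darkest region
m=(cv2.GaussianBlur(g,(3,3),0)<52).astype(np.uint8); n,l,st,ce=cv2.connectedComponentsWithStats(m)
for i in range(1,n):
    if st[i,4]>60: print(st[i],ce[i]+[290,60])
E
```

```text
-0.015 (np.float64(369.63369405665753), np.float64(171.69788637997974))
0 (np.float64(370.6575546149806), np.float64(164.43437763497732))
0.015 (np.float64(371.70727351659013), np.float64(156.9874236922232))
[ 31   0  79  34 975] [370.36        75.66666667]
[  0  10  21  28 415] [298.83373494  82.55180723]
[ 34  32  14  15 166] [329.65060241  99.09036145]
[  35   39   59   83 1639] [351.85417938 143.76754118]
[  0  83  11  23 151] [295.18543046 153.49668874]
```

```bash
python3 -m creep '[[[-4,2,15],0],[[0,0,40],0],[[0,0,40],0],[[0,0,40],0],[[0,0,22],0],[[0,0,10],0],[[0,0,0],0],[[0,0,0],0]]'; python3 - <<'E'
from h import *
go([.649,-.0441,.060],10)
E
```

```text
t: 25.9
ee_pos: [0.6504, -0.0449, 0.082]
eef_rot: [0.001, 0.643, 0.766, 0.001]
ft_force: [-0.1, -0.2, -6.8]
finger_gap: 0.0538
shift [ 1.  -1.3 22. ] turn 0.0 jaw now 10.0 tilt 0.12 q7 0.32 t 25.9
```

```bash
python3 -m creep '[[[0,-1.5,8],0],[[0,0,6],0],[[0,0,2],0],[[0,0,0],0],[[0,0,0],0],[[0,0,0],0]]'; python3 -m creep '[[[0,0,2],0],[[0,0,0],0],[[0,0,0],0]]'; python3 - <<'E'
from h import *
go([.649,-.0441,.060],10)
d=grab('wrist','w12.png')
E
```

```text
t: 26.5
ee_pos: [0.6479, -0.0448, 0.0652]
eef_rot: [0.0, 0.643, 0.766, 0.0]
ft_force: [0.5, 0.6, -7.5]
finger_gap: 0.0538
t: 26.8
ee_pos: [0.648, -0.0448, 0.0631]
eef_rot: [0.0, 0.643, 0.766, 0.0]
ft_force: [0.5, 0.5, -6.7]
finger_gap: 0.0534
shift [0.5 1.1 3.1] turn 0.0 jaw now 10.0 tilt 0.03 q7 0.32 t 26.8
```

View pics/w12.png

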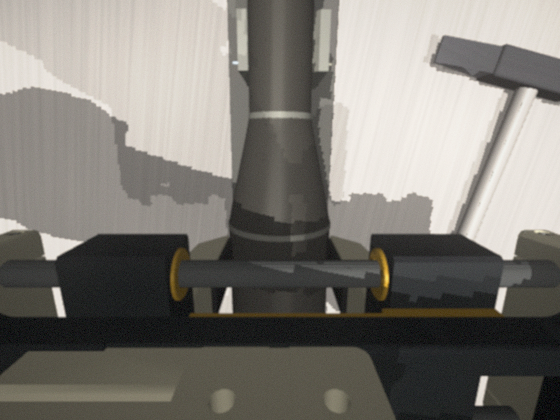

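Pipe's thin part lies centred over the tall block's groove (lands at cols 240 and 325). Lower until contact.

```bash
for i in 1 2; do python3 -m creep '[[[0,0.5,1],0],[[0,0,0],0],[[0,0,0],0]]' | sed -n '2p;4p'; done;  python3 -m creep '[[[0,0,1],0],[[0,0,0],0],[[0,0,0],0]]'
```

```text
ee_pos: [0.6487, -0.0447, 0.0623]
ft_force: [1.5, 0.2, -5.8]
ee_pos: [0.6494, -0.0446, 0.0614]
ft_force: [2.7, 0.8, -4.2]
t: 27.75
ee_pos: [0.6498, -0.0446, 0.061]
eef_rot: [0.001, 0.643, 0.766, 0.001]
ft_force: [2.5, 0.1, 1.7]
finger_gap: 0.0535
```

```bash
python3 -m creep '[[[0,1,0.7],0],[[0,0,0],0],[[0,0,0],0]]';  python3 -m creep '[[[0,0,0],0],[[0,0,0],0],[[0,0,0],0],[[0,0,-10],0],[[0,0,-35],0],[[0,0,-45],0],[[0,0,-45],0],[[0,0,-45],0]]' 1;  python3 -m creep '[[[0,0,-10],0],[[0,0,0],0],[[0,0,0],0]]'; python3 - <<'E'
from h import *
d=grab('wrist'); t=grab('top'); cv2.imwrite('pics/c13.png',np.hstack([cv2.resize(d['image'][0:260,180:400],(508,600)),cv2.resize(t['image'][100:220,190:250+0],(290,600)) if 0 else np.zeros((600,1,3),np.uint8)]))
cv2.imwrite('pics/t13.png',t['image'])
go([.4531,.1558,.25])
cols=[]
g=cv2.cvtColor(d['image'],cv2.COLOR_BGR2GRAY)
for v in (60,90,110,130,150,170,190,210): print(v,' '.join('%d'%x for x in g[v,225:335:3]))
E
```

```text
t: 28.05
ee_pos: [0.6499, -0.0446, 0.0608]
eef_rot: [0.0, 0.643, 0.766, 0.0]
ft_force: [-1.2, 0.3, 9.9]
finger_gap: 0.0539
t: 28.85
ee_pos: [0.6492, -0.0446, 0.2415]
eef_rot: [-0.0, 0.643, 0.766, -0.0]
ft_force: [0.4, 0.7, -0.9]
finger_gap: 0.0917
t: 29.15
ee_pos: [0.6488, -0.0444, 0.2482]
eef_rot: [-0.001, 0.643, 0.766, -0.0]
ft_force: [0.4, 0.2, -0.9]
finger_gap: 0.0919
shift [ 231.  -157.2   -2.3] turn None jaw now 10.0 tilt 0.24 q7 0.29 t 29.25
60 211 233 233 230 234 232 232 230 230 152 153 134 134 128 71 83 88 97 115 111 94 81 75 70 92 95 124 145 143 215 224 228 228 225 226 227 229
90 216 214 212 214 216 217 210 212 209 131 135 148 209 153 75 85 90 105 119 107 91 77 67 63 143 173 116 135 150 232 231 230 233 230 229 230 230
110 215 215 215 216 216 214 234 235 229 161 152 142 130 101 66 81 86 99 109 94 80 75 70 64 88 98 98 102 206 233 232 234 236 232 235 233 236
130 213 214 211 216 206 209 210 207 213 150 136 130 131 126 76 85 84 94 105 89 80 76 69 61 92 97 143 147 215 234 232 234 232 236 232 235 235
150 231 230 229 228 229 232 231 229 223 149 129 127 100 78 84 87 87 96 98 98 85 83 80 70 60 88 97 133 231 232 231 232 230 234 234 233 233
170 147 141 142 146 139 146 143 143 175 130 124 75 76 83 87 89 99 114 112 105 93 89 85 80 74 67 74 99 162 230 234 230 235 234 232 232 234
190 146 143 149 145 142 145 141 147 129 85 63 54 53 56 59 62 64 63 64 69 72 65 61 59 60 64 57 113 144 147 147 148 145 146 149 150 147
210 143 146 147 146 146 146 146 145 134 99 105 54 54 55 56 65 59 61 62 70 69 63 56 61 56 55 56 128 145 145 143 141 143 145 148 145 146
```

View pics/c13.png

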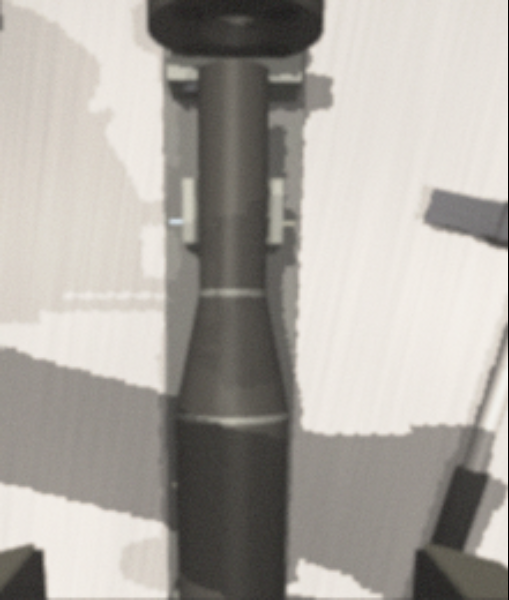

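```bash
python3 - <<'E'
from h import *
d=grab('wrist'); f=lambda c,r,z:onz(d,180+c/2.309,r/2.308,z)[:2]
C=np.array([.64265,-.0077]);ax=np.array([np.cos(np.radians(-80.1)),np.sin(np.radians(-80.1))]);ay=np.array([-ax[1],ax[0]])
for q in [f(233,293,.094)-C,f(232,418,.107)-C]: print(np.round(1000*np.array([q@ax,q@ay]),1))
E
python3 -m creep '[[[15,-10,0],0],[[35,-24,0],0],[[40,-27,0],0],[[40,-27,0],0],[[40,-27,0],0],[[35,-24,0],0],[[20,-14,0],0],[[6,-4,0],0]]';  python3 -m creep '[[[0,0,0],0],[[0,0,0],0]]'; python3 - <<'E'
from h import *
go([.4531,.1558,.25])
d=grab('wrist'); u,v=map(int,proj(d,(.4531,.1558,.03))); print(u,v)
y0=max(v-75,0);x0=u-100; print(x0,y0)
cv2.imwrite('pics/w14.png',cv2.resize(d['image'][y0:y0+150,x0:x0+200],(800,600),interpolation=cv2.INTER_CUBIC))
E
```

```text
[-38.7  -0.7]
[20.1 -0.9]
t: 30.1
ee_pos: [0.4519, 0.1581, 0.2481]
eef_rot: [-0.001, 0.641, 0.768, -0.001]
ft_force: [0.8, 0.4, -0.3]
finger_gap: 0.0918
t: 30.3
ee_pos: [0.4556, 0.1544, 0.2488]
eef_rot: [0.0, 0.643, 0.766, -0.0]
ft_force: [0.5, -0.3, 0.9]
finger_gap: 0.0917
shift [ 1.8 -2.2 -1.2] turn None jaw now 9.9 tilt 0.05 q7 -0.2 t 30.3
278 182
178 107
```

View pics/w14.png

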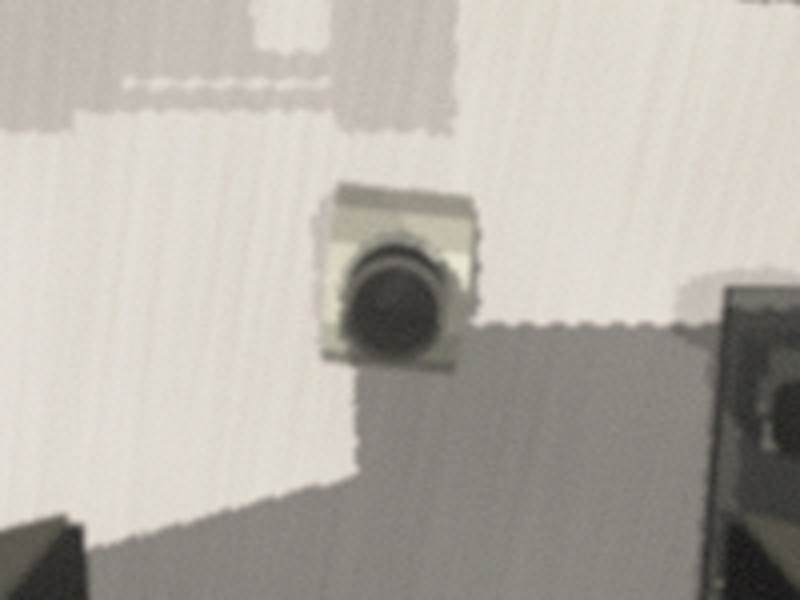

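Saddle: lower corners at crop (338,185),(475,198),(455,370),(322,357); stub centre (393,303); its x axis is about 5.5° off the jaw direction, so it needs about a quarter turn.

```bash
python3 - <<'E'
from h import *
d=grab('wrist'); f=lambda c,r,z:onz(d,178+c/4,107+r/4,z)[:2]
K=[f(*p,0) for p in((338,185),(475,198),(455,370),(322,357))]
for i in range(4): v=K[(i+1)%4]-K[i]; print(np.linalg.norm(v),np.degrees(np.arctan2(v[1],v[0])))
print('c',sum(K)/4,'stub',f(394,303,.07))
C=(sum(K)/4+f(394,303,.07))/2
go([*C,.033],100)
E
```

```text
0.05039544213988474 4.585953957795566
0.06485836721284434 -85.95294716545773
0.05075591822774828 -175.77053553564963
0.06454698301982238 93.72532055446767
c [0.45106863 0.15983848] stub [0.45008377 0.1618348 ]
shift [  7.6  -4.  215.9] turn 89.9 jaw now 9.9 tilt 0.04 q7 -0.2 t 30.4
```

```bash
python3 -m creep '[[[7.5,-4,0],0],[[0,0,0],-8],[[0,0,0],-8.5],[[0,0,0],-8.5],[[0,0,0],-8.5],[[0,0,0],-8.5],[[0,0,0],-8.5],[[0,0,0],-8.5]]';  python3 -m creep '[[[0,0,0],-8.5],[[0,0,0],-8.5],[[0,0,0],-8.4],[[0,0,20],0],[[0,0,45],0],[[0,0,45],0],[[0,0,40],0],[[0,0,0],0]]'; python3 - <<'E'
from h import *
go([.4506,.1608,.033],94.3)
E
```

```text
t: 31.2
ee_pos: [0.4496, 0.1623, 0.2491]
eef_rot: [-0.0, 0.179, 0.984, -0.0]
ft_force: [0.5, -0.3, -0.6]
finger_gap: 0.0918
t: 32.0
ee_pos: [0.445, 0.1605, 0.0945]
eef_rot: [-0.005, -0.038, 0.999, -0.002]
ft_force: [-1.5, -0.6, -1.0]
finger_gap: 0.0919
shift [-6.2  0.1 61.5] turn 0.1 jaw now 94.4 tilt 0.62 q7 1.25 t 32.0
```

```bash
python3 -m creep '[[[0,0,30],0],[[0,0,20],0],[[0,0,5],0],[[0,0,0],0],[[0,0,0],0]]'; python3 - <<'E'
from h import *
go([.4506,.1608,.033],94.3)
E
```

```text
t: 32.5
ee_pos: [0.451, 0.1629, 0.0459]
eef_rot: [0.001, -0.038, 0.999, 0.0]
ft_force: [-0.6, 0.4, -0.0]
finger_gap: 0.092
shift [ 0.6 -2.1 12.9] turn 0.1 jaw now 94.4 tilt 0.15 q7 1.25 t 32.5
```

```bash
python3 -m creep '[[[0,-1,10],0],[[0,0,3],0],[[0,0,0],0],[[0,0,0],0]]'; python3 -m creep '[[[0,0,0],0],[[0,0,0],0],[[0,0,0],0],[[0,0,0],0],[[0,0,0],0],[[0,0,0],0],[[0,0,0],0],[[0,0,0],0]]' -1; python3 -m creep '[[[0,0,-10],0],[[0,0,-35],0],[[0,0,-45],0],[[0,0,-45],0],[[0,0,-45],0],[[0,0,-30],0],[[0,0,0],0],[[0,0,0],0]]'; python3 - <<'E'
from h import *
go([.6563,-.086,.25],10)
E
```

```text
t: 32.9
ee_pos: [0.4496, 0.1614, 0.0312]
eef_rot: [-0.0, -0.039, 0.999, -0.0]
ft_force: [-0.8, -0.5, 0.4]
finger_gap: 0.0919
t: 33.7
ee_pos: [0.4497, 0.1611, 0.0313]
eef_rot: [-0.0, -0.039, 0.999, -0.0]
ft_force: [-0.2, -0.1, -0.0]
finger_gap: 0.0324
t: 34.5
ee_pos: [0.4495, 0.1614, 0.2418]
eef_rot: [0.001, -0.039, 0.999, 0.0]
ft_force: [-0.3, -0.6, -3.0]
finger_gap: 0.0324
shift [-187.1 -262.6   -8.2] turn 84.4 jaw now 94.4 tilt 0.07 q7 1.25 t 34.5
```

```bash
python3 -m creep '[[[-10,-15,-8],0],[[-26,-37,0],0],[[-28,-40,0],0],[[-28,-40,0],0],[[-28,-40,0],0],[[-28,-40,0],0],[[-26,-35,0],0],[[-13,-16,0],0]]'; python3 -m creep '[[[0,0,0],8.5],[[0,0,0],8.5],[[0,0,0],8.5],[[0,0,0],8.5],[[0,0,0],8.5],[[0,0,0],8.5],[[0,0,0],8.5],[[0,0,0],8.5]]'; python3 -m creep '[[[0,0,0],8.4],[[0,0,0],8],[[0,0,0],0],[[0,0,0],0]]'; python3 - <<'E'
from h import *
go([.656,-.086,.14],10)
d=grab('wrist','w15.png')
E
```

```text
t: 35.3
ee_pos: [0.6562, -0.0917, 0.2458]
eef_rot: [-0.002, -0.036, 0.999, -0.001]
ft_force: [-0.1, -0.0, -2.6]
finger_gap: 0.0326
t: 36.1
ee_pos: [0.6546, -0.0861, 0.2461]
eef_rot: [-0.002, 0.529, 0.848, -0.001]
ft_force: [1.0, -0.4, -2.9]
finger_gap: 0.0327
t: 36.5
ee_pos: [0.6553, -0.0861, 0.2472]
eef_rot: [-0.001, 0.641, 0.767, -0.001]
ft_force: [-0.0, -0.7, -2.1]
finger_gap: 0.0325
shift [-1.000e-01  1.100e+00  1.072e+02] turn 0.2 jaw now 10.2 tilt 0.2 q7 0.45 t 36.5
```

```bash
python3 -m creep '[[[0,1,20],0],[[0,0,40],0],[[0,0,35],0],[[0,0,12],0],[[0,0,5],0],[[0,0,0],0],[[0,0,0],0],[[0,0,0],0]]'; python3 - <<'E'
from h import *
go([.656,-.086,.1168],10)
E
```

```text
t: 37.35
ee_pos: [0.6588, -0.0865, 0.1393]
eef_rot: [0.001, 0.643, 0.766, 0.001]
ft_force: [0.1, 0.1, -1.8]
finger_gap: 0.0328
shift [ 1.  -2.7 22.4] turn 0.0 jaw now 10.0 tilt 0.19 q7 0.49 t 37.35
```

```bash
python3 -m creep '[[[1,-2,9],0],[[0,0,6],0],[[0,0,2],0],[[0,0,0],0],[[0,0,0],0],[[0,0,0],0]]'; python3 -m creep '[[[0,0,2],0],[[0,0,0],0],[[0,0,0],0]]'; python3 - <<'E'
from h import *
go([.656,-.086,.1168],10)
E
```

```text
t: 37.95
ee_pos: [0.6557, -0.0854, 0.1204]
eef_rot: [0.0, 0.643, 0.766, 0.0]
ft_force: [2.6, 0.9, -2.3]
finger_gap: 0.0324
t: 38.25
ee_pos: [0.6562, -0.0856, 0.1189]
eef_rot: [0.001, 0.643, 0.766, 0.001]
ft_force: [2.7, 1.1, 0.9]
finger_gap: 0.0326
shift [-0.3 -0.3  2.1] turn 0.0 jaw now 10.0 tilt 0.12 q7 0.49 t 38.25
```

```bash
python3 -m creep '[[[0,1.5,1],0],[[0,0,0],0],[[0,0,0],0]]'; python3 -m creep '[[[0,0,1],0],[[0,0,0],0],[[0,0,0],0]]'; python3 -m creep '[[[0,0.5,1],0],[[0,0,0],0],[[0,0,0],0]]'
```

```text
t: 38.55
ee_pos: [0.6571, -0.0854, 0.1175]
eef_rot: [0.0, 0.643, 0.766, 0.0]
ft_force: [3.2, -0.2, 1.2]
finger_gap: 0.0327
t: 38.85
ee_pos: [0.6573, -0.0854, 0.1172]
eef_rot: [0.0, 0.643, 0.766, 0.0]
ft_force: [1.2, 0.6, 6.3]
finger_gap: 0.0326
t: 39.15
ee_pos: [0.6577, -0.0856, 0.1171]
eef_rot: [0.0, 0.643, 0.766, 0.0]
ft_force: [-1.3, 0.9, 10.5]
finger_gap: 0.0323
```

```bash
python3 -m creep '[[[0,0,-1],0],[[0,0,0],0]]'; python3 -m creep '[[[0,0,0],0],[[0,0,0],0],[[0,0,0],0],[[0,0,0],0],[[0,0,-10],0],[[0,0,-35],0],[[0,0,-45],0],[[0,0,-45],0]]' 1; python3 -m creep '[[[0,0,-15],0],[[0,0,0],0],[[0,0,0],0]]'; python3 - <<'E'
from h import *
d=grab('wrist','w16.png'); g=cv2.cvtColor(d['image'],cv2.COLOR_BGR2GRAY)
# light saddle: bright, low saturation region near expected position
u0,v0=proj(d,(.657,-.0855,.12)); print('exp',u0,v0, 'stub top',proj(d,(.657,-.0855,.1555)))
ax=np.array([np.cos(np.radians(-80.1)),np.sin(np.radians(-80.1))]);ay=np.array([-ax[1],ax[0]])
for sx in(-.025,.025):
  print([tuple(np.round(proj(d,(*(np.array([.657,-.0855])+sx*ax+sy*ay),.0855)),1)) for sy in(-.03,.03)])
for v in range(130,250,6): print(v,' '.join('%3d'%x for x in g[v,235:325:3]))
E
```

```text
t: 39.35
ee_pos: [0.6575, -0.0855, 0.1171]
eef_rot: [0.0, 0.643, 0.766, 0.0]
ft_force: [1.2, 1.0, 7.0]
finger_gap: 0.0328
t: 40.15
ee_pos: [0.6566, -0.0854, 0.2529]
eef_rot: [-0.0, 0.643, 0.766, -0.0]
ft_force: [1.0, -0.1, 0.2]
finger_gap: 0.09
t: 40.45
ee_pos: [0.6566, -0.085, 0.2656]
eef_rot: [-0.0, 0.643, 0.766, -0.0]
ft_force: [-0.2, 0.1, 0.6]
finger_gap: 0.0918
exp 280.2912844806146 195.2347209562075 stub top (np.float64(280.3860531508568), np.float64(201.99392254637803))
[(np.float64(256.3), np.float64(170.1)), (np.float64(304.3), np.float64(170.2))]
[(np.float64(256.9), np.float64(208.9)), (np.float64(303.4), np.float64(209.0))]
130 209 212 209 206 208 206 130 127  73  80  87  87  86  92  96  95  89  83  80  75  73  63  78  96 206 231 230 234 230 234
136 228 229 230 230 226 206 128 107  68  76  81  89  97  96  98  97  86  83  80  78  73  66  66  98 176 233 232 231 232 234
142 145 145 148 196 227 205 124  88  96 105 103 106 109 118 128 129 111 105 100  96  89  82  78  86 149 230 234 230 234 234
148 146 145 143 140 122 113  77  61  70  78  79  84  90  99 106 103  87  86  79  74 
[... 1323 characters left out ...]
  94  91  75  50  49  43  48  59  71 102  93  71  64 131 141 144 141 143 143 144
220 211 218 213 214 213 211 143 105  50  58  55  62  58  63  70  71  71  66  62  58  59  53  55 139 145 140 143 142 144 141
226 234 236 233 217 216 212 141 139  53  62  58  64  59  60  67  75  72  62  66  58  57  54  53 142 144 144 143 142 148 146
232 234 236 235 234 236 228  98  94  56  57  60  64  61  61  66  70  70  62  61  61  55  50  63 142 145 143 141 145 146 143
238 237 231 135  57  55  59  52  51  56  57  60  61  61  62  60  69  66  67  56  61  55  47  42  45  44  47 102 145 146 156
244 228  55  56  59  55  59  54  51  54  60  59  68  80  86  87  75  68  63  58  54  50  46  44  41  46  50  41  40 207 236
```

```bash
python3 - <<'E'
from h import *
d=grab('wrist')
C=np.array([.64265,-.0077]);ax=np.array([np.cos(np.radians(-80.1)),np.sin(np.radians(-80.1))]);ay=np.array([-ax[1],ax[0]])
for u,v,z in((280,142,.107),(280,200,.1555)):
    q=onz(d,u,v,z)[:2]-C; print(np.round(1000*np.array([q@ax,q@ay]),1))
s=bot.read_state();print(s['t'],s['ft_force']); print(bot.hand_in())
E
```

```text
[19.  -0.6]
[76.4 -0.4]
40.55 [ 0.12399088  0.31924732 -0.96250921]
the job is handed in; nothing more can be done
None
```

I set both V-blocks on their crosses, laid the pipe in them with its thick end towards the big flange, and seated the saddle upright over the low block. I handed the job in at 40.6 s; it gave no verdict.

**Last checks** (wrist camera, so good to about 2 mm):

| Piece | Measured offset from target |
|---|---|
| V-blocks | about 2–3 mm off the chalk line across the bar; along it, low block about 2 mm off, tall block about 1 mm |
| Pipe | about 1 mm along and 1 mm across |
| Saddle stub | about 4 mm along and under 1 mm across |

The saddle's edges looked square to the pipe. The gripper was open and clear above the work, and the force reading was near zero.

**Odd or unchecked:**
- **Tall block:** it touched the bar about 6 mm earlier than I expected, probably because it slipped in the grip. I re-set it sideways before letting go, and it looked upright and centred afterwards.
- **Pipe grip:** the fingers read 53.5 mm on the 60 mm pipe. I did not find out why, but a side view just before lowering showed the pipe level, and it seated by force at the expected height.
- **Final look:** I had used up the viewable pictures, so the saddle was checked from pixel values only. I did not measure the bin again at the end; no move was made near it.

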